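# Hang a coated test panel on the exposure stand

## Robot

A 7-joint arm with a two-finger parallel gripper is mounted at the origin on a cart in front of the work surface, level with it; the furniture and walls round the work are solid. World frame = base frame: x ahead of the robot, y to its left, z up, the work surface at z = 0. Lengths are in m, angles in rad, forces in N, time in s.
With the tool pointing down it reaches from about 0.4 to 0.85 m from the base axis. Payload 10.4 kg.
Tool frame: the origin (TCP) lies where the fingers leave the gripper's body, on its centre line; the fingertips stand 73 mm ahead of it and the grasp point (between the pads) lies 54 mm ahead of it (arm.grip_depth is the distance from the TCP to the grasp point, in m); z points along the fingers, y is the line along which they close (so a half turn about z gives the same grasp; the last joint's range is limited). The gripper opens to 85 mm and grips with 20 to 120 N. Pads are 22 mm wide; open, the fingers measure 114 mm over their backs; the gripper's body (76 mm by 85 mm) begins 54 mm behind the grasp point. The pads swing forward as they close: fully open they stand 13 mm farther back than shut.
Start: joints at [-1.139, 0.332, -0.065, 1.46, 0.022, 1.35, -0.088], TCP at [0.275, 0.561, 0.304] pointing down, gripper open.
Joint ranges: [-2.6, 2.6], [-0.5, 2.12], [-1.47, 1.34], [0.16, 2.42], [-1.27, 4.41], [0.06, 2.06], [-2.6, 2.6]. Speed limits (rad/s): [2.22, 2.22, 2.79, 2.79, 3.14, 3.14, 3.14].

## Interface

Orientations are given as a 3x3 rotation matrix whose columns are the frame's x, y, z axes.
In Python, from station import telemetry, read_camera, job, arm gives the robot as it stands.
- The arm moves only by the shell command python3 -m inch 'ROWS' [FORCE]. ROWS is JSON, a list of rows, each a list of 3 entries, a list of its own where there are three numbers: the turn, a rotation vector about the tool's x, y, z in rad, then the shift along the tool's x, y, z in mm, then the finger opening in mm, from 0 to 85.4. A call has 1 to 12 rows; each row is the pose to reach, as a shift and turn from the pose commanded when the call began, along the tool's axes at that moment; what a row does not reach only later rows make up. A row lasts 1/10 s, in which the tool goes at most 50 mm and 8.59 degrees, less where a joint would pass 70% of its speed; a pose out of reach is approached as far as the arm can. A call with a gripper value outside its range is refused whole. The fingers move at their own pace and stop on an object; FORCE is the grip in N (left out, the last holds). Time passes only in rows, so rows that repeat a pose let the fingers close. It gives the time, the measured TCP pose, the force, the opening and the grip force at its end, in the units of the state.
- telemetry.read_state(): the state, without advancing time (a new reading comes with each control period).
- read_camera(name): name is "scene" or "top"; returns a dict with "color" (384x512x3 uint8, red, green, blue), "K" (3x3 intrinsics, pixels), "k1" (the pictures are not rectified: a ray, as slopes to the right and down, at radius r is drawn at 1 + k1 r^2 times it, then the intrinsics apply), "world_from_camera" (4x4, takes a point from camera to world coordinates). Camera axes: x right, y down, z forward; pixel columns grow to the right and rows downward; lengths in m; the calibration is good to about 2 mm. A picture is of the moment at which its call begins. There is no depth.
- job.job_done(): hands the job in; it is judged then, once.
The state is a dict: "time": time; "joint_positions": joint angles; "joint_velocities": joint speeds; "joint_torque": joint torques, N m; "position": TCP position; "tcp_rot": TCP orientation; "ft_force": force on the tool from outside, world axes, zero at the start; "torque": the same for the moment, N m; "width": opening from 0.0 (shut) to 1.0 (fully open); "grip_force": force on a finger pad.
Only numpy, scipy, OpenCV 4.12 (cv2) and the standard library are available. Lean on these libraries where they do the work, as an engineer would, in place of code of your own. Each camera call takes 0.05 s, during which the arm holds its last target. There are 200 camera calls.

## Task

The blue-coated test panel has cured: lift it out of the slotted white block and hang it by its hole on the free peg of the leaning exposure stand, coated face outwards (it now stands with the coated face the other way). Push it along the peg until the spring catch has snapped up in front of it, then let go. The stand is only standing there, so do not shove it out of place, and leave the red panels and the bottles as they are.

Things in the scene. Friction and masses are not known exactly. Their poses are not given: they have to be found in the camera images.
- panel_eye (a point): Centre of the blue panel's hole, mid-thickness. z: along the panel to the end with the hole; y: across it; x: along the hole, blue face = -x, bare metal = +x. Hole 13 mm wide, 18 mm below the upper end, 107 mm above the lower. At the start the panel stands upright, hole up, its lower 24 mm in a slot. Held by its two long edges at the hole's height, the hole stays free.
- panel_center (a point): Centre of the blue panel, an aluminium plate 125 long x 50 wide x 8 mm thick, 100 to 180 g, one face and most of the edges painted blue, the other face bare metal; axes as panel_eye, 62.5 mm from either end.
- panel_red_center (a point): Centre of the red panel, of the same shape, in another slot of the block (red face = -x). Bystander.
- block: White block 115 (x) x 78 (y) x 34 mm high, fixed, origin under its centre. Three slots across it at x = -40, 0, +40 mm, each 10 (x) x 53 mm (y), 24 mm deep. The blue and the red panel stand in the outer two, which in which varies, coated faces to +x.
- peg_root (a point): Root of the free peg, on its axis, at the face of its collar (22 mm wide; stops the panel's back). Axes: -x along the peg, outwards and rising; z up along the leaning strip; y level. Peg straight, 10 mm; the 13 mm hole passes only within 15 degrees of square. Strip: spring steel 28 mm wide, ends 17 mm above the peg, 8 mm behind this point; pushed at the peg it yields 1.8 mm per N and springs back.
- peg_tip (a point): Round outer end of the free peg, on its axis, 43.5 mm from peg_root along -x; same axes.
- frame (a joint): Lean of the stand's frame back from vertical, rad (0.54 to 0.74), on a stiff clamped hinge along y, 155 mm below the pegs. The second peg, 140 mm to -y of the free one, carries a red panel hung as it should be (fixed there).
- catch (a joint): Spring catch on top of the free peg, rad: 0 up, 0.26 pressed flush. Brass ramp, hinged 35 mm out from the root, rising towards the root to 11 mm above the axis; its end face is 12 mm out, so an 8 mm panel has 4 mm play behind it. A panel pushed along the peg presses it down (5 to 15 N, the strip yielding up to 20 mm meanwhile); it springs up once the panel is past.
- stand: Exposure stand, loose on rubber feet, 2.4 kg: grey base 165 (x) x 240 mm (y), leaning frame with two strips hinged near its front, quadrant and clamp behind. Origin under the middle; pegs point to its -x. A hard shove moves it; 15 N at the peg does not.
- bottle_tall: White bottle, 50 mm diameter, 135 mm high, origin under its centre. Bystander.
- bottle_small: White bottle, 46 mm diameter, 100 mm high, origin under its centre. Bystander.

How it is judged:
On the way:
1. the blue panel is lifted clear of the block (z of panel_center in the frame of block above 0.115 m), for 0.1 s.
At the end, for the whole second after the job is handed in: The blue panel hangs free and at rest on the free peg, blue face out, between collar and sprung-up catch: hole centre within 4 mm of the peg axis, within 20 degrees of the strip's direction, catch under 0.08 rad, middle at most 8.5 mm off the collar; peg tip under 15 mm from its start (x of peg_root in the frame of panel_eye between 0.001 and 0.0085 m and y of panel_eye in the frame of peg_root between -0.004 and 0.004 m and z of panel_eye in the frame of peg_root between -0.004 and 0.004 m and angle between the z axis of panel_eye and the z axis of peg_root, either way round below 0.35 rad and value of joint catch below 0.08 rad and linear speed of panel below 0.02 m/s and distance of peg_tip from where it was at the start of the episode below 0.015 m); the robot touches nothing.
It fails at once if the stand is shoved more than 15 mm (distance of stand from where it was at the start of the episode above 0.015 m).
It fails at once if the red panel in the block is moved more than 15 mm (distance of panel_red_center from where it was at the start of the episode above 0.015 m).
It fails at once if a bottle is shifted more than 30 mm or knocked over (distance of any of bottle_tall, bottle_small from where it was at the start of the episode above 0.03 m or angle between any of bottle_tall, bottle_small's own z axis and vertical above 0.4 rad).
It also fails if it takes over 42 s, if anything falls off the work surface, if the arm or the gripper's body presses on something with over 40 N, if the wrist force passes 120 N, or if a joint passes its speed limit or range.

## Working session

There is one attempt and no reset: what is moved stays moved. The work goes in short steps, Python scripts to look and compute and a shell command to move; the robot and the scene stay as the last step left them, time stands still between calls to the robot, and variables do not carry over. Pictures are saved under pics/ and viewed, at most 10 in all, crops included, and the job is handed in when it is done.

```bash
ls; mkdir -p pics; python3 - <<'E'
from station import telemetry, read_camera
import cv2,numpy as np
np.set_printoptions(precision=4,suppress=True)
for n in("scene","top"):
    c=read_camera(n); cv2.imwrite(f"pics/{n}0.png",cv2.resize(c["color"][:,:,::-1],(800,600),interpolation=cv2.INTER_CUBIC)); print(n,c["K"],c["k1"],c["world_from_camera"])
s=telemetry.read_state();print(s)
E
```

```text
pics
scene [[464.8246   0.     258.2624]
 [  0.     464.8246 197.4719]
 [  0.       0.       1.    ]] 0.006902154327346913 [[ 0.9014 -0.3309  0.2794  0.2629]
 [-0.4329 -0.6698  0.6033 -0.5197]
 [-0.0125 -0.6647 -0.747   0.851 ]
 [ 0.      0.      0.      1.    ]]
top [[352.389    0.     261.6472]
 [  0.     352.389  187.4695]
 [  0.       0.       1.    ]] -0.046234800854617536 [[ 0.0213 -0.9963  0.0837  0.4674]
 [-0.999  -0.0179  0.0405  0.0465]
 [-0.0389 -0.0845 -0.9957  0.9854]
 [ 0.      0.      0.      1.    ]]
{'time': 0.1, 'joint_positions': array([-1.1386,  0.3328, -0.0647,  1.4609,  0.0216,  1.3499, -0.0885]), 'joint_velocities': array([-0.0001, -0.0012, -0.0003, -0.0024, -0.0007, -0.0003, -0.0009]), 'joint_torque': array([  0.0016, -62.6745,   0.0492, -39.2431,   0.0164,   0.0069,
         0.    ]), 'position': array([0.2744, 0.5613, 0.3032]), 'tcp_rot': array([[-0.8984,  0.4392, -0.0005],
       [ 0.4392,  0.8984, -0.0012],
       [-0.    , -0.0013, -1.    ]]), 'ft_force': array([ 0.0196, -0.1451, -0.4114]), 'torque': array([ 0.0259,  0.0045, -0.0423]), 'grip_force': 0.0, 'width': 1.0021256612129317}
```

View pics/scene0.png

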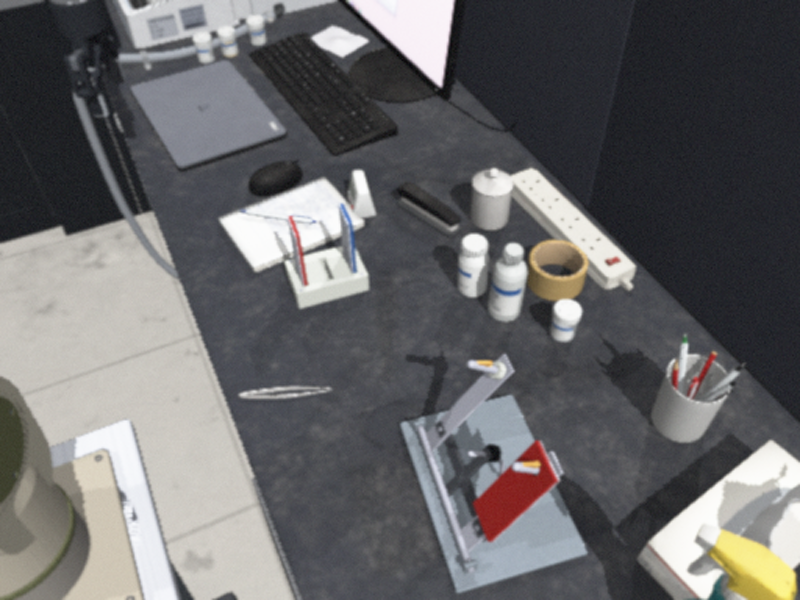

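View pics/top0.png

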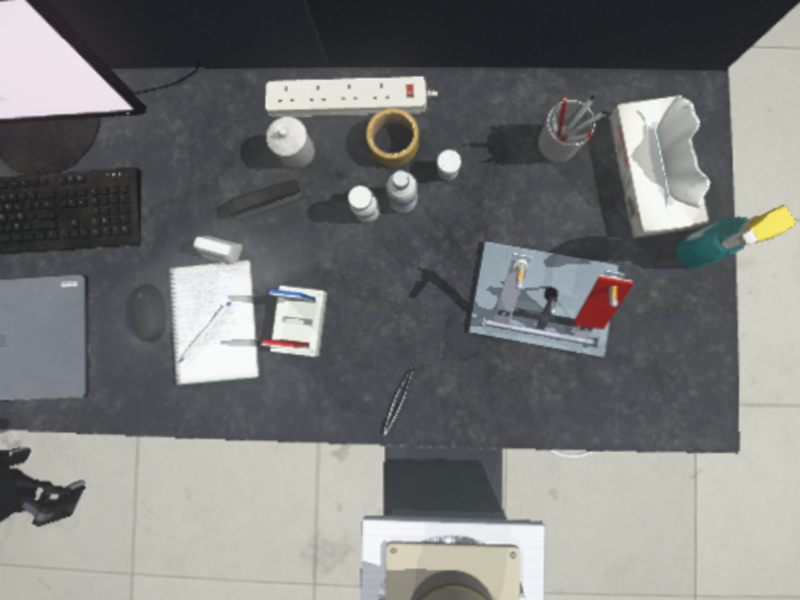

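The scene shows the white block (about 325,275 in the scene view) with red panel on the near side and blue on the far side. The stand is at (490,470), with the free peg at (488,367). I'll zoom in for clickable features.

```bash
python3 - <<'E'
from station import read_camera
import cv2,numpy as np
im={n:np.mean([read_camera(n)["color"].astype(float) for _ in range(3)],0).astype(np.uint8)[:,:,::-1] for n in("scene","top")}
for n in im: cv2.imwrite(f"pics/raw_{n}.png",im[n])
def crop(n,x,y,w,h,s,g=10):
    a=cv2.resize(im[n][y:y+h,x:x+w],None,fx=s,fy=s,interpolation=cv2.INTER_CUBIC)
    for u in range(-(-x//g)*g,x+w,g):
        cv2.line(a,(int((u-x+.5)*s),0),(int((u-x+.5)*s),6),(0,255,255),1); cv2.putText(a,str(u),(int((u-x+.5)*s)-8,16),0,.32,(0,255,255),1)
    for v in range(-(-y//g)*g,y+h,g):
        cv2.line(a,(0,int((v-y+.5)*s)),(6,int((v-y+.5)*s)),(0,255,255),1); cv2.putText(a,str(v),(8,int((v-y+.5)*s)+4),0,.32,(0,255,255),1)
    return a
def mont(f,A,B):
    h=max(A.shape[0],B.shape[0]);o=np.zeros((h,A.shape[1]+B.shape[1],3),np.uint8);o[:A.shape[0],:A.shape[1]]=A;o[:B.shape[0],A.shape[1]:]=B;print(o.shape);cv2.imwrite(f,o)
mont("pics/stand.png",crop("scene",250,220,130,160,3),crop("top",298,150,110,82,3.7))
mont("pics/block.png",crop("scene",178,126,66,72,6),crop("top",163,178,56,56,7))
E
```

```text
(480, 797, 3)
(432, 788, 3)
```

View pics/stand.png

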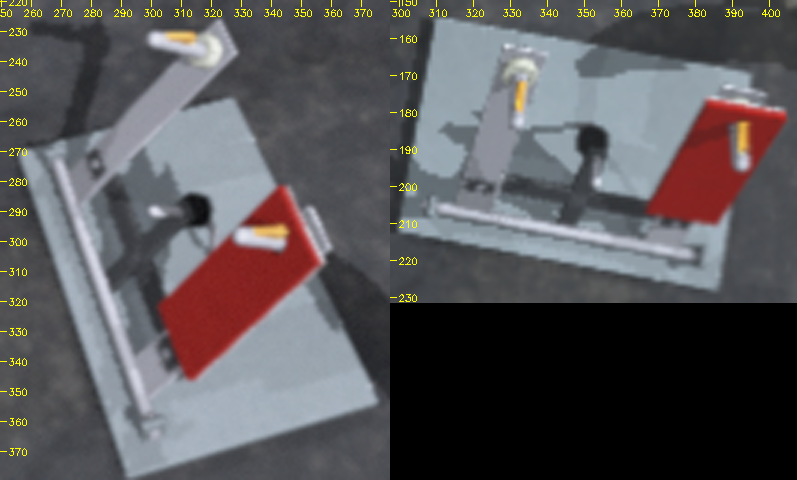

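View pics/block.png

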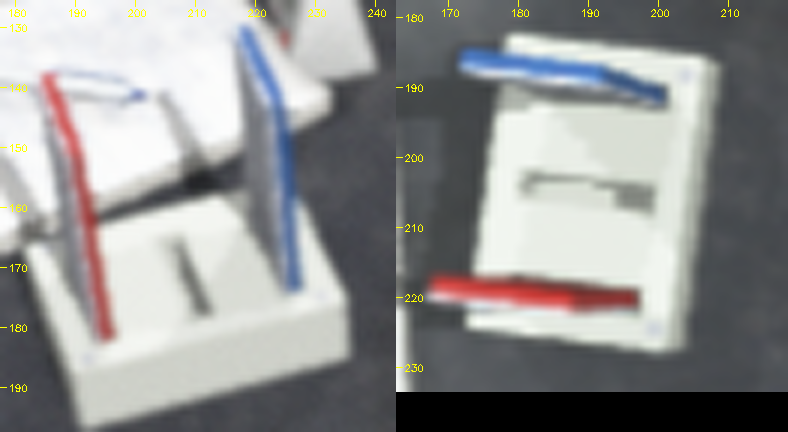

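The stand view shows the free peg tip at (299,233) and collar at (318,235) in scene pixels. In the top view they are near (332,183) and (333,169). The block view shows the blue panel's top end from (218,130) to (224,142) in scene, and (172,186) to (192,188) in top. The bare side faces the robot. Next I'll fit the models.

```bash
cat > geo.py <<'E'
import numpy as np, json
from scipy.optimize import least_squares
from scipy.spatial.transform import Rotation as Ro
CAM={"scene":(464.8246,258.2624,197.4719,0.006902154,np.array([[0.9014,-0.3309,0.2794,0.2629],[-0.4329,-0.6698,0.6033,-0.5197],[-0.0125,-0.6647,-0.747,0.851]])),
"top":(352.389,261.6472,187.4695,-0.0462348,np.array([[0.0213,-0.9963,0.0837,0.4674],[-0.999,-0.0179,0.0405,0.0465],[-0.0389,-0.0845,-0.9957,0.9854]]))}
def proj(n,P):
    f,cx,cy,k,T=CAM[n]; p=(np.atleast_2d(P)-T[:,3])@T[:,:3]; s=p[:,:2]/p[:,2:]; s=s*(1+k*(s**2).sum(1,keepdims=True)); return s*f+[cx,cy]
def tri(a,b):
    g=lambda X:np.r_[proj("scene",X)[0]-a,proj("top",X)[0]-b]
    r=least_squares(g,[.5,0,.1]); return r.x,r.fun
def frame(yaw,L):
    return Ro.from_euler('z',yaw).as_matrix()@np.array([[np.cos(L),0,np.sin(L)],[0,1,0],[-np.sin(L),0,np.cos(L)]])
E
python3 - <<'E'
from geo import *
np.set_printoptions(precision=4,suppress=True)
S=lambda x,y:np.array([250+x/3-.5,220+y/3-.5]); T=lambda x,y:np.array([298+(x-390)/3.7-.5,150+y/3.7-.5])
for nm,a,b in [("tip",S(149,40),T(517,125)),("collar",S(206,47),T(520,72)),("redtip",S(236,240),T(741,168)),("stripL",S(222,20),T(504,45)),("stripR",S(238,52),T(547,52))]:
    print(nm,*tri(a,b))
J=lambda y,z:(-8,y,z)
M=[((-43.5,0,0),(149,40),(517,125)),((0,0,0),(206,47),(520,72)),((8,14,17),(222,20),(504,45)),((8,-14,17),(238,52),(547,52)),
((-43.5,-140,0),(236,240),(741,168)),(J(-115,16.5),(283,185),(709,98)),(J(-165,16.5),(323,263),(786,113)),(J(-165,-108.5),(192,380),(721,223)),(J(-115,-108.5),(159,306),(647,212))]
B=[((82.5,120),(235,97),(434,17)),((82.5,-120),(378,403),(752,73)),((-82.5,-120),(128,478),(718,290)),((-82.5,120),(27,147),(401,232))]
def g(q):
    R=frame(q[3],q[4]);r=[]
    for m,a,b in M:
        P=q[:3]+R@(np.array(m)/1e3); r+=[*(proj("scene",P)[0]-S(*a)),*(proj("top",P)[0]-T(*b))]
    Rz=frame(q[3],0)
    for m,a,b in B:
        P=Rz@np.array([m[0]/1e3,m[1]/1e3,0])+[q[5],q[6],q[7]]; r+=[*(proj("scene",P)[0]-S(*a)),*(proj("top",P)[0]-T(*b))]
    return np.array(r)
r=least_squares(g,[.55,-.15,.15,0,.64,.5,-.2,.01],loss='soft_l1')
print("root,yaw,lean,base",r.x);print(g(r.x).reshape(-1,4));R=frame(*r.x[3:5]);print("tip",r.x[:3]+R@[-.0435,0,0])
np.save("stand.npy",r.x)
S=lambda x,y:np.array([178+x/6-.5,126+y/6-.5]); T=lambda x,y:np.array([163+(x-396)/7-.5,178+y/7-.5])
Q=[]
for a,b in [((245,28),(461,61)),((281,100),(603,76))]:
    p,f=tri(S(*a),T(*b));Q.append(p);print("blue top",p,f)
print(Q[0]-Q[1],np.linalg.norm(Q[0]-Q[1]))
Bk=[((-57.5,-39,34),(80,377),(670,345)),((57.5,-39,34),(350,300),(705,62)),((-57.5,39,34),(22,245),(467,325)),((57.5,39,34),None,(507,35)),((-57.5,-39,0),(83,430),(684,350)),((57.5,-39,0),(350,357),(719,66)),
((0,26.5,34),(173,238),(520,184)),((0,-26.5,34),(206,312),(653,196))]
def h(q):
    r=[]
    for m,a,b in Bk:
        P=frame(q[2],0)@(np.array(m)/1e3)+[q[0],q[1],0]
        r+=[*((proj("scene",P)[0]-S(*a)) if a else (0,0)),*(proj("top",P)[0]-T(*b))]
    return np.array(r)
r=least_squares(h,[.45,.25,0],loss='soft_l1');print("block",r.x);print(h(r.x).reshape(-1,4));print("slot+40",frame(r.x[2],0)@[.04,0,0]+[r.x[0],r.x[1],0])
E
```

```text
tip [ 0.5475 -0.082   0.1709] [ 0.3483 -0.0554 -0.1703  0.4107]
collar [ 0.5854 -0.0878  0.1484] [-0.1313  0.0236  0.0657 -0.1555]
redtip [ 0.5238 -0.2217  0.1694] [ 0.1307 -0.0234 -0.073   0.1718]
stripL [ 0.6026 -0.077   0.1536] [-0.3428  0.0644  0.1706 -0.401 ]
stripR [ 0.5979 -0.104   0.1552] [-0.224   0.043   0.1141 -0.2668]
root,yaw,lean,base [ 0.584  -0.0889  0.1472 -0.165   0.5678  0.5459 -0.1534  0.0048]
[[ 0.7239  0.335   0.1911  0.2949]
 [-0.5554  1.0711  0.408   0.5061]
 [-0.2459 -0.7482  0.6882 -0.3942]
 [-0.0081 -0.0298  0.7997 -0.1665]
 [ 0.4914 -0.9935 -0.2515 -0.3108]
 [ 0.3362  0.4462 -0.3918  0.419 ]
 [-0.759   0.0166  0.0783  0.2549]
 [-0.7856 -0.0803 -0.9858  0.0217]
 [ 0.5763 -0.458   0.0273 -0.51  ]
 [-0.1541  0.0389  1.0456 -0.2563]
 [ 0.3587 -0.4595  0.0871 -0.0239]
 [ 0.0525 -0.3164 -0.0367 -0.087 ]
 [-2.8581  1.6521 -0.4105 -0.429 ]]
tip [ 0.5479 -0.0828  0.1706]
blue top [0.5404 0.3044 0.1255] [-0.6659  0.0493  0.2479 -0.6446]
blue top [0.535 0.252 0.131] [-0.4283  0.0346  0.1639 -0.4244]
[ 0.0054  0.0524 -0.0055] 0.052933026101535136
block [ 0.4964  0.2784 -0.0868]
[[-1.0066 -1.6701  0.3757  0.6948]
 [-0.7933 -1.2619  0.4356 -0.9318]
 [ 0.553  -0.8202  1.2419  0.3528]
 [ 0.      0.      0.804  -0.0232]
 [ 0.1846 -1.0882  0.8866 -0.3634]
 [-0.1207 -1.287   0.7536 -0.4182]
 [-1.212  -2.249   0.7746 -0.0042]
 [-0.6256 -0.5497  0.8212  0.3698]]
slot+40 [0.5363 0.2749 0.    ]
```

```bash
cat > mv.py <<'E'
from geo import *
from station import telemetry, arm
np.set_printoptions(precision=4,suppress=True)
def tool(y,z): y=y/np.linalg.norm(y); z=z-y*(y@z); z/=np.linalg.norm(z); return np.c_[np.cross(y,z),y,z]
def goal(G,R,depth=0.054,back=0.):
    s=telemetry.read_state(); p=np.array(s["position"]);R0=np.array(s["tcp_rot"])
    t=np.array(G)-R[:,2]*(depth+back)
    print("turn",Ro.from_matrix(R0.T@R).as_rotvec(),"shift",R0.T@(t-p)*1e3,"tcp",t)
def pickR(a,b=-0.09):
    return tool(np.array([-np.sin(b),np.cos(b),0]),np.array([-np.cos(b)*np.sin(a),-np.sin(b)*np.sin(a),-np.cos(a)]))
EYE=np.array([.537,.277,.117])
E
python3 - <<'E'
from mv import *
print(arm.grip_depth,[k for k in dir(arm) if k[0]!='_'])
goal(EYE,pickR(.3),back=.1)
E
```

```text
0.0539 ['IKError', 'grip_depth']
turn [ 0.0546  0.2966 -0.362 ] shift [-403.2709 -124.0144   39.7192] tcp [0.5823 0.2729 0.2641]
```

```bash
python3 -m inch '[[[0.055,0.297,-0.362],[-403,-124,40],85],[[0.055,0.297,-0.362],[-403,-124,40],85],[[0.055,0.297,-0.362],[-403,-124,40],85],[[0.055,0.297,-0.362],[-403,-124,40],85],[[0.055,0.297,-0.362],[-403,-124,40],85],[[0.055,0.297,-0.362],[-403,-124,40],85],[[0.055,0.297,-0.362],[-403,-124,40],85],[[0.055,0.297,-0.362],[-403,-124,40],85],[[0.055,0.297,-0.362],[-403,-124,40],85],[[0.055,0.297,-0.362],[-403,-124,40],85],[[0.055,0.297,-0.362],[-403,-124,40],85],[[0.055,0.297,-0.362],[-403,-124,40],85]]'; python3 - <<'E'
from mv import *
print(telemetry.read_state()["joint_positions"])
goal(EYE,pickR(.3))
from station import read_camera
import cv2
A=cv2.resize(read_camera("scene")["color"][60:210,150:290,::-1],None,fx=2.8,fy=2.8);B=cv2.resize(read_camera("top")["color"][110:260,140:280,::-1],None,fx=2.8,fy=2.8)
cv2.imwrite("pics/pre.png",np.hstack([A,B]))
E
```

```text
time: 1.6
position: [0.5814, 0.2743, 0.264]
tcp_rot: [[-0.951, 0.088, -0.295], [0.084, 0.996, 0.027], [0.296, 0.001, -0.955]]
ft_force: [-0.9, 0.4, -0.4]
width: 0.997
grip_force: 0.0
[-0.4927  0.5536  0.0685  1.2621 -0.1839  1.5905  1.0736]
turn [ 0.0002 -0.0008  0.0018] shift [-1.0257 -1.3265 99.5916] tcp [0.5529 0.2756 0.1686]
```

View pics/pre.png

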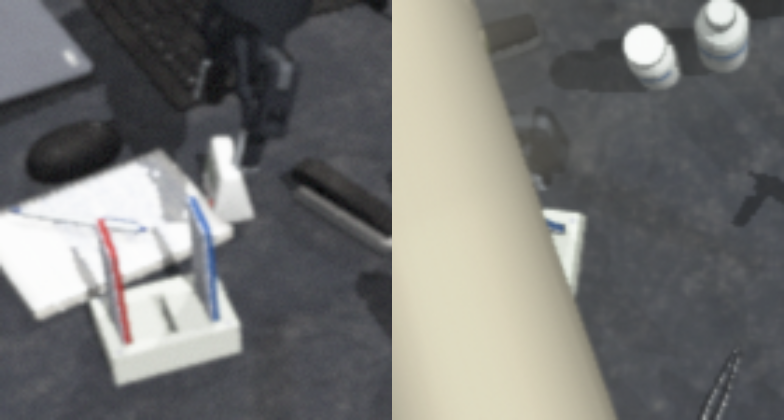

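The gripper hangs above and to the right of the blue panel, with its fingertip near (239,119) in full-frame scene pixels. I'll go down and grip.

```bash
python3 -m inch '[[[0,0,0],[-1,-1,25],85],[[0,0,0],[-1,-1,50],85],[[0,0,0],[-1,-1,75],85],[[0,0,0],[-1,-1,95],85],[[0,0,0],[-1,-1,103],85],[[0,0,0],[-1,-1,103],85],[[0,0,0],[-1,-1,103],40],[[0,0,0],[-1,-1,103],40],[[0,0,0],[-1,-1,103],40],[[0,0,0],[-1,-1,103],40],[[0,0,0],[-1,-1,103],40],[[0,0,0],[-1,-1,103],40]]' 80; python3 - <<'E'
from station import read_camera
import cv2,numpy as np
cv2.imwrite("pics/grip.png",cv2.resize(read_camera("scene")["color"][100:210,170:290,::-1],None,fx=5,fy=5))
E
```

```text
time: 2.9
position: [0.5533, 0.2747, 0.1666]
tcp_rot: [[-0.952, 0.09, -0.293], [0.086, 0.996, 0.027], [0.294, 0.001, -0.956]]
ft_force: [0.2, -0.0, 6.5]
width: 0.571
grip_force: 81.7
```

View pics/grip.png

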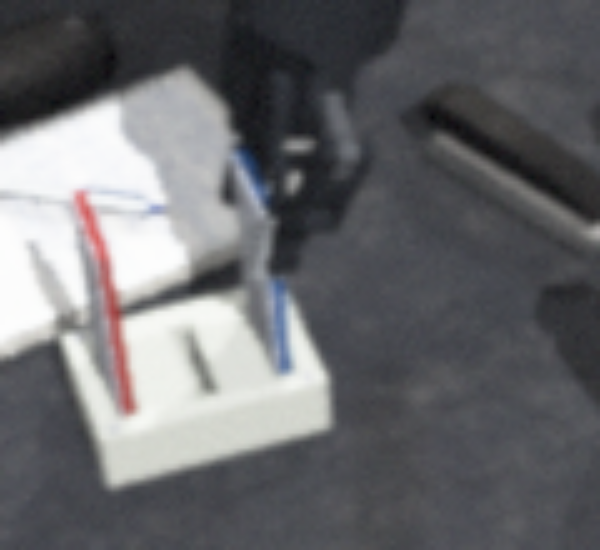

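```bash
python3 -m inch '[[[0,0,0],[4,0,-14],40],[[0,0,0],[9,0,-29],40],[[0,0,0],[15,0,-48],40],[[0,0,0],[24,0,-76],40],[[0,0,0],[35,0,-115],40],[[0,0,0],[47,0,-153],40],[[0,0,0],[59,0,-191],40],[[0,0,0],[68,0,-220],40],[[0,0,0],[68,0,-220],40],[[0,0,0],[68,0,-220],40]]' 100; python3 - <<'E'
from mv import *
s=telemetry.read_state();print(s["joint_positions"])
q=np.load("stand.npy");L=q[4];F=frame(q[3],L);a=.3
# tool in panel frame: z=-pz cos a+px sin a, y=-py
R=tool(-F[:,1],F[:,0]*np.sin(a)-F[:,2]*np.cos(a));print(R)
tip=q[:3]+F@[-.0435,0,0]
print("hole pre pos",q[:3]+F@[-.075,0,0])
for bk in (.15,.06):
    G=q[:3]+F@[-.0435-bk,0,0]; goal(G,R,depth=.0505)
R0=np.array(s["tcp_rot"]); print(np.linalg.norm(Ro.from_matrix(R0.T@R).as_rotvec()))
# half-way attitude
for w in (-1.07,-2.14,-3.22): 
  print(w,"turn",Ro.from_matrix(R0.T@Ro.from_euler('z',w).as_matrix()@R0).as_rotvec())
E
```

```text
time: 3.95
position: [0.5527, 0.2747, 0.3967]
tcp_rot: [[-0.952, 0.09, -0.293], [0.086, 0.996, 0.027], [0.294, 0.001, -0.956]]
ft_force: [0.5, 0.0, -2.3]
width: 0.565
grip_force: 103.0
[-0.5138  0.4483  0.0723  1.1397 -0.1879  1.8099  1.0154]
[[ 0.9512 -0.1642 -0.2611]
 [-0.1584 -0.9864  0.0435]
 [-0.2647 -0.     -0.9643]]
hole pre pos [ 0.5217 -0.0785  0.1875]
turn [ 0.0475 -0.0309 -3.0687] shift [  53.3101 -348.1624  117.3435] tcp [ 0.4363 -0.0643  0.2999]
turn [ 0.0475 -0.0309 -3.0687] shift [ -33.2451 -353.8985  141.3291] tcp [ 0.5111 -0.0767  0.2515]
3.069232582892167
-1.07 turn [-0.3149 -0.0009  1.0226]
-2.14 turn [-0.6299 -0.0019  2.0452]
-3.22 turn [ 0.9016  0.0027 -2.9275]
```

```bash
python3 -m inch '[[[-0.04,0,0.13],[3,-15,1],40],[[-0.08,0,0.26],[7,-30,2],40],[[-0.12,0,0.39],[10,-45,3],40],[[-0.16,0,0.52],[14,-60,4],40],[[-0.2,0,0.65],[17,-75,5],40],[[-0.24,-0.001,0.78],[20,-90,6],40],[[-0.28,-0.001,0.91],[24,-105,7],40],[[-0.32,-0.001,1.04],[28,-120,8],40],[[-0.36,-0.001,1.17],[31,-135,9],40],[[-0.4,-0.002,1.3],[34,-150,10],40],[[-0.44,-0.002,1.43],[38,-165,11],40],[[-0.47,-0.002,1.53],[41,-174,12],40]]'; python3 - <<'E'
from mv import *
s=telemetry.read_state();print(s["joint_positions"])
q=np.load("stand.npy");L=q[4];F=frame(q[3],L);a=.3
R=tool(-F[:,1],F[:,0]*np.sin(a)-F[:,2]*np.cos(a))
goal(q[:3]+F@[-.1435,0,0]+np.array([0,0,.06]),R,depth=.0505)
E
```

```text
time: 5.15
position: [0.4937, 0.1038, 0.395]
tcp_rot: [[0.121, 0.992, 0.034], [0.949, -0.126, 0.29], [0.292, -0.003, -0.957]]
ft_force: [0.2, -0.0, -1.3]
width: 0.564
grip_force: 103.0
[-0.4288 -0.0238  0.2785  1.7013 -0.2834  1.3906 -0.236 ]
turn [-0.0253 -0.4328  1.6264] shift [-186.0428    6.5805    8.0567] tcp [ 0.4779 -0.0712  0.333 ]
```

```bash
python3 -m inch '[[[0,-0.036,0.135],[-15,0,0],40],[[0,-0.072,0.271],[-31,1,1],40],[[-0.01,-0.108,0.407],[-46,2,2],40],[[-0.01,-0.144,0.542],[-62,2,3],40],[[-0.01,-0.18,0.678],[-78,3,3],40],[[-0.012,-0.216,0.813],[-93,3,4],40],[[-0.015,-0.252,0.949],[-109,4,5],40],[[-0.017,-0.289,1.084],[-124,4,5],40],[[-0.019,-0.325,1.22],[-140,5,6],40],[[-0.021,-0.36,1.355],[-155,5,7],40],[[-0.023,-0.397,1.49],[-170,6,8],40],[[-0.025,-0.433,1.626],[-186,7,8],40]]'; python3 -m inch '[[[0,0,0],[0,0,0],40]]'; python3 - <<'E'
from mv import *
s=telemetry.read_state();print(s["joint_positions"])
q=np.load("stand.npy");L=q[4];F=frame(q[3],L);a=.3
R=tool(-F[:,1],F[:,0]*np.sin(a)-F[:,2]*np.cos(a))
goal(q[:3]+F@[-.0635,0,0],R,depth=.0505)
E
```

```text
time: 6.35
position: [0.4798, -0.07, 0.3329]
tcp_rot: [[0.951, -0.162, -0.263], [-0.156, -0.987, 0.042], [-0.266, 0.001, -0.964]]
ft_force: [0.3, -0.8, -0.8]
width: 0.564
grip_force: 103.2
time: 6.45
position: [0.4796, -0.0716, 0.3323]
tcp_rot: [[0.951, -0.163, -0.264], [-0.158, -0.987, 0.042], [-0.267, 0.002, -0.964]]
ft_force: [-0.3, -0.1, -1.4]
width: 0.571
grip_force: 103.2
[-0.3109  0.1725  0.4304  1.6383 -0.0807  1.6172 -1.6039]
turn [0.0021 0.0025 0.0007] shift [90.5796 -0.2018 81.0785] tcp [ 0.5444 -0.0823  0.23  ]
```

```bash
python3 -m inch '[[[0,0,0],[17,0,18],40],[[0,0,0],[34,0,37],40],[[0,0,0],[51,0,56],40],[[0,0,0],[62,0,68],40],[[0,0,0],[67,0,74],40],[[0,0,0],[67,0,74],40],[[0,0,0],[67,0,74],40]]'; cat > look.py <<'E'
from mv import *
from station import read_camera
import cv2,sys
def crop(n,x,y,w,h,s,g=10):
    a=cv2.resize(read_camera(n)["color"][y:y+h,x:x+w,::-1],None,fx=s,fy=s,interpolation=cv2.INTER_CUBIC)
    for u in range(-(-x//g)*g,x+w,g):
        p=int((u-x+.5)*s);cv2.line(a,(p,0),(p,6),(0,255,255),1); cv2.putText(a,str(u),(p-8,16),0,.32,(0,255,255),1)
    for v in range(-(-y//g)*g,y+h,g):
        p=int((v-y+.5)*s);cv2.line(a,(0,p),(6,p),(0,255,255),1); cv2.putText(a,str(v),(8,p+4),0,.32,(0,255,255),1)
    return a
A=crop("scene",250,190,80,96,5);B=crop("top",298,150,65,80,6)
o=np.zeros((480,790,3),np.uint8);o[:480,:400]=A;o[:480,400:]=B;cv2.imwrite(sys.argv[1],o)
E
python3 look.py pics/look1.png; python3 - <<'E'
from mv import *
s=telemetry.read_state();R=s["tcp_rot"];G=s["position"]+R[:,2]*.0505;print("G",G)
a=.3
px=-0
# panel axes from tool (assuming rigid grasp at a=.3)
pz=R@np.array([np.sin(a),0,-np.cos(a)]);pxx=R@np.array([np.cos(a),0,np.sin(a)]);py=-R[:,1];print(pxx,py,pz)
for n in("scene","top"): 
  print(n,"hole",proj(n,G-pxx*.004),"corners front",proj(n,[G-pxx*.004+py*y+pz*z for y,z in((.025,.018),(-.025,.018),(-.025,-.107),(.025,-.107))]).round(1).tolist())
E
```

```text
time: 7.15
position: [0.5251, -0.0768, 0.246]
tcp_rot: [[0.953, -0.157, -0.259], [-0.151, -0.988, 0.042], [-0.262, -0.001, -0.965]]
ft_force: [-0.5, -0.2, -1.0]
width: 0.565
grip_force: 103.3
G [ 0.5122 -0.0748  0.1975]
[ 0.8345 -0.132  -0.5349] [0.1572 0.9876 0.0014] [ 0.5281 -0.0853  0.8449]
scene hole [[279.1416 227.4771]] corners front [[280.0, 210.4], [289.2, 231.7], [253.1, 274.7], [245.9, 253.4]]
top hole [[330.1325 199.739 ]] corners front [[320.6, 193.0], [343.3, 197.1], [330.6, 226.2], [310.6, 222.6]]
```

View pics/look1.png

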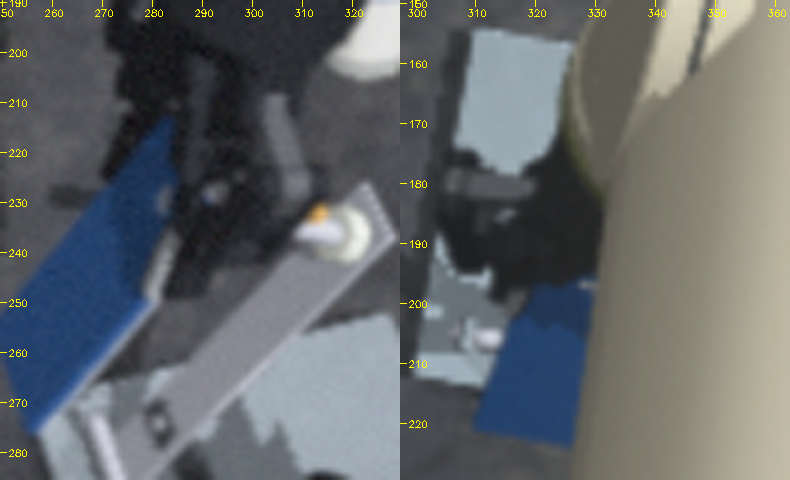

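Blue faces outward. Scene view: the panel's lower corner is at (256,275), the upper-left corner at (283,213) and the hole near (282,229). That is 2–3 px off the prediction, so I'll fit the panel offset within the grasp.

```bash
cat > pfit.py <<'E'
from mv import *
a=.3
def fit(obs,lines):
    s=telemetry.read_state();R=s["tcp_rot"];G=s["position"]+R[:,2]*.0505
    P=R@np.array([[np.cos(a),0,np.sin(a)],[0,-1,0],[np.sin(a),0,-np.cos(a)]]).T; 
    P=np.c_[R@[np.cos(a),0,np.sin(a)],-R[:,1],R@[np.sin(a),0,-np.cos(a)]]
    def pose(q): return G+P@q[:3],P@Ro.from_euler('y',q[3]).as_matrix()
    pt=lambda q,y,z:(lambda g,M:g+M@[-.004,y,z])(*pose(q))
    def r(q):
        o=[q[3]/.05*.5,q[1]/.002*.5]
        for n,y,z,uv in obs: o+=list(proj(n,pt(q,y,z))[0]-uv)
        for n,y,uv in lines:
            A,B=proj(n,pt(q,y,.018))[0],proj(n,pt(q,y,-.107))[0];t=(B-A)/np.linalg.norm(B-A);d=np.array(uv)-A;o.append(t[0]*d[1]-t[1]*d[0])
        return np.array(o)
    f=least_squares(r,np.zeros(4));print("panel offset in panel axes mm",f.x[:3]*1e3,"pitch",f.x[3],"\nres",f.fun)
    g,M=pose(f.x);return f.x,g,M
E
python3 - <<'E'
from pfit import *
q,g,M=fit([("scene",-.025,-.107,(256.3,275.3)),("scene",.025,.018,(283.5,212.9)),("scene",0,0,(282.3,229.5)),("top",.025,-.107,(309.7,221.2))],[("scene",-.025,(278.7,248.9)),("scene",.025,(249.5,251.5))])
s=np.load("stand.npy");F=frame(*s[3:5]);print("eye",g,"in peg frame mm",F.T@(g-s[:3])*1e3);print(F.T@M)
E
```

```text
panel offset in panel axes mm [10.7766  1.5363 -4.4694] pitch 0.026627442462820814 
res [ 0.2663  0.3841 -1.0933  0.4022 -0.0775 -0.5606  0.048  -0.3065  0.2407
 -0.4928  0.2016  0.8126]
eye [ 0.5191 -0.0743  0.188 ] in peg frame mm [-77.9697   3.715   -1.3568]
[[ 0.9997 -0.0068  0.0232]
 [ 0.0067  1.      0.0028]
 [-0.0232 -0.0026  0.9997]]
```

```bash
python3 -m inch '[[[0,0,0],[6,3,1],40],[[0,0,0],[13,3,3],40],[[0,0,0],[19.5,3,4.6],40],[[0,0,0],[19.5,3,4.6],40],[[0,0,0],[19.5,3,4.6],40]]';python3 look.py pics/look2.png; python3 - <<'E'
from mv import *
s=telemetry.read_state();print(s["position"],s["ft_force"]);q=np.load("stand.npy");F=frame(*q[3:5]);G=s["position"]+s["tcp_rot"][:,2]*.0505
print("G in peg mm",F.T@(G-q[:3])*1e3,"\n",F.T@s["tcp_rot"])
E
```

```text
time: 7.75
position: [0.5421, -0.0826, 0.2353]
tcp_rot: [[0.953, -0.157, -0.26], [-0.152, -0.988, 0.042], [-0.263, -0.001, -0.965]]
ft_force: [-0.1, -0.1, -1.9]
width: 0.566
grip_force: 103.3
[ 0.542  -0.0826  0.2356] [-0.3673  0.384  -0.9649]
G in peg mm [-68.3937  -0.7864   3.4866] 
 [[ 0.9548  0.0063  0.2971]
 [ 0.0069 -1.     -0.001 ]
 [ 0.2971  0.0031 -0.9548]]
```

View pics/look2.png

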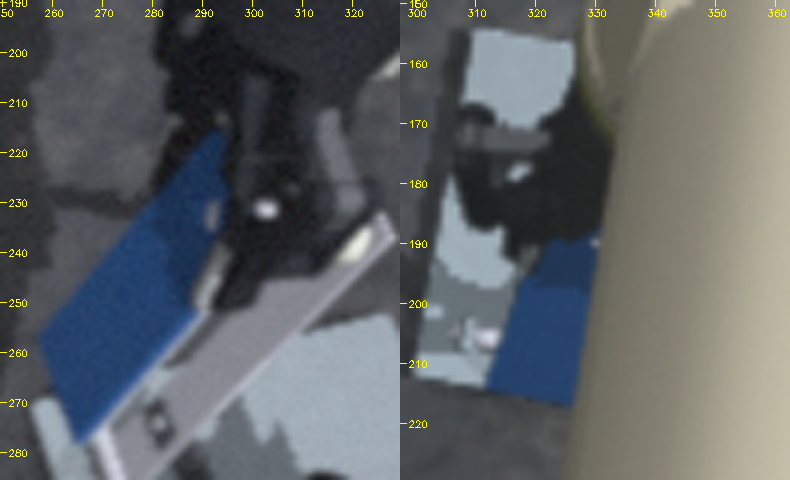

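Scene view: panel corners at (265,278), (257.5,256.5) and (294,215). The back of the panel now faces the peg tip, which is hidden. In the top view the lower-left corner is at (312,214).

```bash
python3 - <<'E'
from pfit import *
q,g,M=fit([("scene",-.025,-.107,(265.1,277.9)),("scene",.025,-.107,(257.5,256.5)),("scene",.025,.018,(293.9,215.1)),("top",.025,-.107,(312.2,214.2))],[("scene",-.025,(287.5,251.5)),("top",.025,(317.5,195.8))])
s=np.load("stand.npy");F=frame(*s[3:5]);print("eye",g,"in peg frame mm",F.T@(g-s[:3])*1e3);print(F.T@M)
E
```

```text
panel offset in panel axes mm [11.3205  1.2539 -3.3738] pitch 0.030461559088817793 
res [ 0.3046  0.3135 -0.2426 -0.3858 -0.145   0.0317 -0.4445 -0.2089 -0.1174
 -0.3132  0.8687  0.3643]
eye [ 0.5367 -0.0804  0.178 ] in peg frame mm [-57.0757   0.5288   0.1279]
[[ 0.9996 -0.0063  0.0288]
 [ 0.0062  1.      0.0032]
 [-0.0288 -0.0031  0.9996]]
```

```bash
python3 -m inch '[[[0,0,0],[4.8,0.5,1.5],40],[[0,0,0],[9.5,0.5,3],40],[[0,0,0],[13.4,0.5,4.2],40],[[0,0,0],[13.4,0.5,4.2],40]]'; python3 -m inch '[[[0,0,0],[3,0,0.9],40],[[0,0,0],[5.7,0,1.8],40],[[0,0,0],[5.7,0,1.8],40]]'; cat > st.py <<'E'
from mv import *
s=telemetry.read_state();q=np.load("stand.npy");F=frame(*q[3:5]);G=s["position"]+s["tcp_rot"][:,2]*.0505
g=F.T@(G-q[:3])*1e3+[11.3,1.0,-3.4];print("est eye in peg",g,"force peg",F.T@s["ft_force"],"torque",F.T@s["torque"])
E
python3 st.py
```

```text
time: 8.25
position: [0.5542, -0.0847, 0.2277]
tcp_rot: [[0.953, -0.157, -0.259], [-0.151, -0.988, 0.042], [-0.263, -0.001, -0.965]]
ft_force: [1.6, 0.7, -0.6]
width: 0.569
grip_force: 103.5
time: 8.55
position: [0.5595, -0.0853, 0.2255]
tcp_rot: [[0.953, -0.157, -0.258], [-0.151, -0.988, 0.043], [-0.261, -0.002, -0.965]]
ft_force: [2.3, 4.3, 7.0]
width: 0.565
grip_force: 104.2
est eye in peg [-36.6835   0.4341   1.1318] force peg [-2.4533  4.6522  6.7584] torque [ 0.5619 -0.2439  0.1883]
```

```bash
python3 -m inch '[[[0,0,0],[0.2,-0.8,-0.7],40],[[0,0,0],[0.2,-0.8,-0.7],40]]'; python3 st.py; python3 -m inch '[[[0,0,0],[2.9,0,0.9],40],[[0,0,0],[3.8,0,1.2],40],[[0,0,0],[3.8,0,1.2],40]]'; python3 st.py
```

```text
time: 8.75
position: [0.559, -0.0851, 0.2252]
tcp_rot: [[0.953, -0.157, -0.26], [-0.152, -0.988, 0.042], [-0.263, -0.001, -0.965]]
ft_force: [0.7, 0.2, 0.8]
width: 0.568
grip_force: 103.5
est eye in peg [-37.0237   0.5015   0.5673] force peg [0.1556 0.299  1.0254] torque [ 0.0465 -0.4568  0.0498]
time: 9.05
position: [0.5625, -0.0856, 0.223]
tcp_rot: [[0.953, -0.157, -0.26], [-0.152, -0.988, 0.042], [-0.263, -0.001, -0.965]]
ft_force: [0.3, 0.3, 0.2]
width: 0.567
grip_force: 103.5
est eye in peg [-32.8373   0.5998   0.6227] force peg [0.0962 0.3054 0.3069] torque [ 0.1079 -0.4099  0.0283]
```

```bash
python3 -m inch '[[[0,0,0],[2.9,0,0.9],40],[[0,0,0],[5.7,0,1.8],40],[[0,0,0],[7.6,0,2.4],40],[[0,0,0],[7.6,0,2.4],40]]'; python3 st.py; python3 -m inch '[[[0,0,0],[2.9,0,0.9],40],[[0,0,0],[5.7,0,1.8],40],[[0,0,0],[7.6,0,2.4],40],[[0,0,0],[7.6,0,2.4],40]]'; python3 st.py
```

```text
time: 9.45
position: [0.5698, -0.0864, 0.2197]
tcp_rot: [[0.953, -0.157, -0.258], [-0.151, -0.988, 0.042], [-0.261, -0.001, -0.965]]
ft_force: [-0.4, 2.3, 8.1]
width: 0.568
grip_force: 104.3
est eye in peg [-24.8004   1.024    1.8449] force peg [-4.9939  2.1859  6.4637] torque [0.322  0.0347 0.0996]
time: 9.85
position: [0.5765, -0.0875, 0.2156]
tcp_rot: [[0.953, -0.157, -0.258], [-0.151, -0.988, 0.042], [-0.261, -0.001, -0.965]]
ft_force: [1.0, 1.5, 8.6]
width: 0.57
grip_force: 104.4
est eye in peg [-16.8568   1.09     1.9492] force peg [-4.0047  1.6258  7.6736] torque [0.3943 0.0996 0.0807]
```

```bash
python3 -m inch '[[[0,0,0],[3.8,0,1.2],40],[[0,0,0],[7.6,0,2.4],40],[[0,0,0],[9.5,0,3],40],[[0,0,0],[9.5,0,3],40]]'; python3 st.py; python3 -m inch '[[[0,0,0],[3.8,0,1.2],40],[[0,0,0],[7.6,0,2.4],40],[[0,0,0],[9.5,0,3],40],[[0,0,0],[9.5,0,3],40]]'; python3 st.py
```

```text
time: 10.25
position: [0.5846, -0.0888, 0.2096]
tcp_rot: [[0.953, -0.157, -0.258], [-0.151, -0.988, 0.042], [-0.262, -0.001, -0.965]]
ft_force: [1.0, 1.1, 5.6]
width: 0.565
grip_force: 104.2
est eye in peg [-6.7537  1.1235  1.3702] force peg [-2.3669  1.2481  5.1629] torque [ 0.2849 -0.2904  0.0814]
time: 10.65
position: [0.5913, -0.0902, 0.2039]
tcp_rot: [[0.952, -0.158, -0.263], [-0.152, -0.988, 0.043], [-0.266, -0.001, -0.964]]
ft_force: [-4.8, 2.2, 9.0]
width: 0.567
grip_force: 103.7
est eye in peg [1.8629 0.8081 0.1469] force peg [-9.1396  1.3474  4.8937] torque [0.1949 2.0693 0.0613]
```

```bash
for i in 1 2; do :; done; python3 -m inch '[[[0,0,0],[2.4,0,0.7],40],[[0,0,0],[4.8,0,1.5],40],[[0,0,0],[4.8,0,1.5],40]]'; python3 st.py; python3 -m inch '[[[0,0,0],[2.4,0,0.7],40],[[0,0,0],[4.8,0,1.5],40],[[0,0,0],[4.8,0,1.5],40]]'; python3 st.py
```

```text
time: 10.95
position: [0.5951, -0.0908, 0.2011]
tcp_rot: [[0.952, -0.158, -0.264], [-0.152, -0.988, 0.043], [-0.267, -0.001, -0.964]]
ft_force: [-7.9, 3.0, 9.4]
width: 0.564
grip_force: 103.4
est eye in peg [ 6.5685  0.8563 -0.1419] force peg [-12.0167   1.7163   3.4799] torque [0.1652 2.4982 0.0092]
time: 11.25
position: [0.5994, -0.0915, 0.1981]
tcp_rot: [[0.952, -0.158, -0.263], [-0.152, -0.988, 0.043], [-0.267, -0.001, -0.964]]
ft_force: [-6.6, 1.5, 6.0]
width: 0.568
grip_force: 102.5
est eye in peg [11.8838  0.8591 -0.3084] force peg [-8.9485  0.4215  1.3729] torque [0.1464 1.5847 0.0725]
```

Force dropped from 12 to 9 N while advancing, and the lift vanished, which fits the catch having snapped. I'll let the strip spring back, then test the catch by pulling a little.

```bash
python3 -m inch '[[[0,0,0],[-4,0,-1.2],40],[[0,0,0],[-8,0,-2.5],40],[[0,0,0],[-12,0,-3.7],40],[[0,0,0],[-16,0,-5],40],[[0,0,0],[-16,0,-5],40]]'; python3 st.py; python3 -m inch '[[[0,0,0],[-3,0,-0.9],40],[[0,0,0],[-6,0,-1.9],40],[[0,0,0],[-6,0,-1.9],40]]'; python3 st.py
```

```text
time: 11.75
position: [0.5865, -0.0895, 0.2077]
tcp_rot: [[0.953, -0.157, -0.259], [-0.152, -0.988, 0.042], [-0.262, -0.001, -0.965]]
ft_force: [-0.3, 0.5, -0.9]
width: 0.566
grip_force: 102.9
est eye in peg [-4.0716  0.7588  0.7698] force peg [ 0.1409  0.4712 -0.9517] torque [ 0.0035 -0.3218  0.0116]
time: 12.05
position: [0.5814, -0.0886, 0.2111]
tcp_rot: [[0.953, -0.157, -0.259], [-0.152, -0.988, 0.042], [-0.262, -0.001, -0.965]]
ft_force: [1.0, 0.5, -2.8]
width: 0.569
grip_force: 103.1
est eye in peg [-10.22     0.8165   0.845 ] force peg [ 2.2542  0.6618 -1.9259] torque [-0.0394 -0.7516 -0.0611]
```

The catch holds against a 2 N pull. I'll move back to mid-play, lower slightly and release.

```bash
python3 -m inch '[[[0,0,0],[3,0,0.9],40],[[0,0,0],[5.3,0,3.2],40],[[0,0,0],[5.3,0,3.2],40]]'; python3 st.py; python3 -m inch '[[[0,0,0],[0,0,0],60],[[0,0,0],[0,0,0],75],[[0,0,0],[0,0,0],85],[[0,0,0],[0,0,0],85],[[0,0,0],[0,0,0],85],[[0,0,0],[0,0,0],85],[[0,0,0],[0,0,0],85]]'; python3 st.py
```

```text
time: 12.35
position: [0.5858, -0.0892, 0.206]
tcp_rot: [[0.953, -0.157, -0.26], [-0.151, -0.988, 0.042], [-0.263, -0.001, -0.965]]
ft_force: [0.0, 1.6, -1.1]
width: 0.569
grip_force: 103.3
est eye in peg [-3.7736  0.9339 -1.0692] force peg [ 0.4271  1.5488 -1.0772] torque [ 0.1008 -0.512   0.0335]
time: 13.05
position: [0.5856, -0.0892, 0.2064]
tcp_rot: [[0.953, -0.157, -0.259], [-0.152, -0.988, 0.042], [-0.263, -0.001, -0.965]]
ft_force: [-0.1, 0.1, -0.1]
width: 0.995
grip_force: 0.0
est eye in peg [-4.1823  0.8968 -0.7832] force peg [-0.0475  0.0666 -0.0908] torque [-0.0423 -0.2447 -0.0001]
```

```bash
python3 -m inch '[[[0,0,0],[0,0,-10],85],[[0,0,0],[0,0,-25],85],[[0,0,0],[0,0,-50],85],[[0,0,0],[0,0,-90],85],[[0,0,0],[0,0,-130],85],[[0,0,0],[0,0,-160],85],[[0,0,0],[-40,0,-170],85],[[0,0,0],[-40,0,-170],85],[[0,0,0],[-40,0,-170],85]]'; python3 look.py pics/look3.png
```

```text
time: 13.95
position: [0.5916, -0.0904, 0.3828]
tcp_rot: [[0.954, -0.157, -0.257], [-0.152, -0.988, 0.042], [-0.26, -0.001, -0.966]]
ft_force: [-0.5, 0.8, 0.1]
width: 0.994
grip_force: 0.0
```

View pics/look3.png

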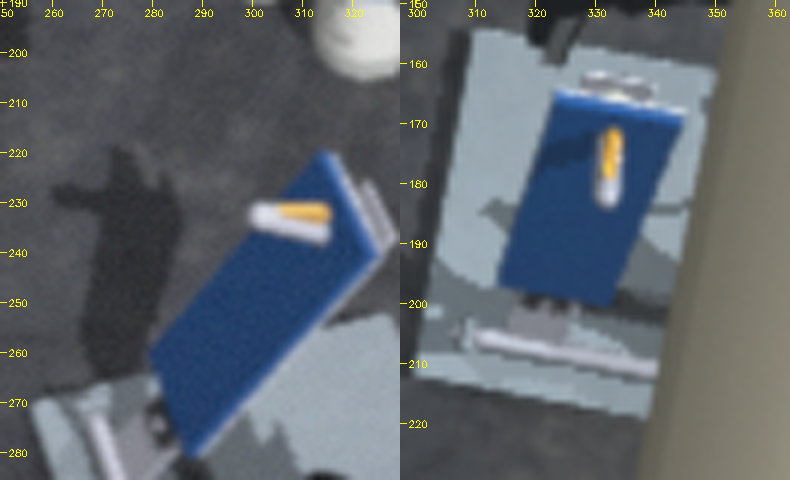

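The blue panel hangs blue-out and square on the free peg. The orange catch is raised in front of it, the same as on the red one, and the peg tip is still at about (300,232) in scene pixels.

```bash
python3 -c "
from station import job; print(job.job_done())"
```

```text
the job is handed in; nothing more can be done
None
```

The blue panel hangs on the free peg, coated face out, with the spring catch snapped up in front of it. The gripper is clear and the job was handed in at about 14 s, with no verdict returned.

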